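# Load the reference disc into the bench reader

## Robot

A 6-joint arm with a two-finger parallel gripper is mounted at the origin on the work surface. World frame = base frame: x ahead of the robot, y to its left, z up, the work surface at z = 0. Lengths are in m, angles in rad, forces in N, time in s.
With the tool pointing down it reaches from about 0.35 to 0.725 m from the base axis. Payload 6 kg.
Tool frame: the origin (TCP) lies midway between the tips of the shut fingers; the grasp point (between the pads) lies 19 mm behind it; z points along the fingers, y is the line along which they close (so a half turn about z gives the same grasp; the last joint's range is limited). The gripper opens to 85 mm and grips with 20 to 120 N. Pads are 22 mm wide; open, the fingers measure 114 mm over their backs; the gripper's body (76 mm by 85 mm) begins 54 mm behind the grasp point. The pads swing forward as they close: fully open they stand 13 mm farther back than shut.
Start: joints at [-0.863, 0.04, 0.085, 0, -1.615, -0.334], TCP at [0.219, -0.559, 0.231] pointing down, gripper open.
Joint ranges: [-2.56, 2.56], [-1.29, 2.01], [-1.08, 1.49], [-3.29, 1.98], [-2.81, -0.18], [-2.99, 2.99]. Speed limits (rad/s): [2.57, 2.57, 3.01, 3.14, 3.14, 3.14].

## Interface

Orientations are given as a unit quaternion [x, y, z, w].
In Python, from workcell import * gives the robot as it stands. The module is installed in compiled form; this text tells all that it offers. Calls block until the motion is done:
- goto(position, orientation): joint-space move of the TCP to a pose.
- movel(position, orientation=None, max_speed=0.15, force_limit=None): straight line of the TCP; orientation=None keeps the orientation; max_speed is the mean speed in m/s. With force_limit (N) it stops when the force on the tool has changed by that much, and returns True; else False.
- goto_joints(angles): joint-space move.
- set_gripper(opening, grip_force=None): opening from 0.0 (shut) to 1.0 (fully open); grip_force is the grip in N (None keeps the last); returns when the fingers have stopped.
- dwell(seconds).
- solve_ik(position, orientation): joint angles nearest the present ones, or None.
- grab_frame(name): name is "side" or "top" or "wrist"; returns a dict with "img" (480x640x3 uint8, red, green, blue), "range_z" (480x640 float32, m along the optical axis (not along the pixel's ray), 0 where there is no reading), "mtx" (3x3 intrinsics, pixels), "k1" (the pictures are not rectified: a ray, as slopes to the right and down, at radius r is drawn at 1 + k1 r^2 times it, then the intrinsics apply), "cam_to_world" (4x4, takes a point from camera to world coordinates). Camera axes: x right, y up, looking along -z (the intrinsics and any distortion apply to the point x, -y, -z); pixel columns grow to the right and rows downward; lengths in m; the calibration is good to about 2 mm. A picture is of the moment at which its call begins.
A pose or a line that the arm cannot do raises MotionError and nothing moves.
- job_done(): hands the job in; it is judged then, once.
Readings, each from a call of its own:
- current_clock(): time.
- current_q(): joint angles.
- current_dq(): joint speeds.
- current_joint_efforts(): joint torques, N m.
- current_eef_pos(): TCP position.
- current_orientation(): TCP orientation.
- current_wrist_force(): force on the tool from outside, world axes, zero at the start.
- current_ft_torque(): the same for the moment, N m.
- current_gripper_width(): opening from 0.0 (shut) to 1.0 (fully open).
- current_grasp_force(): force on a finger pad.
Only numpy, scipy, OpenCV 4.12 (cv2) and the standard library are available. Lean on these libraries where they do the work, as an engineer would, in place of code of your own. Each camera call takes 0.05 s, during which the arm holds its last target. There are 200 camera calls.

## Task

Take the blue reference disc from its stand, lay it flat on the open loading end of the reader's dark grey sample plate, and slide it gently along between the two guides, keeping it down on the plate, until it drops fully home, flat, in the round pocket before the red stop. Keep it pushed home there with a light, steady 5 N or so for a second, then let go and leave the bottle, tube rack, timer and pot where they stand.

Things in the scene. Friction and masses are not known exactly. Their poses are not given: they have to be found in the camera images.
- disc: Blue flat disc with a yellow centre on its upper face, 40 mm in diameter, 10 mm thick, about 50 g (35 to 70 g). Origin: centre of its underside; z is its axis, up. It starts lying on its stand, underside 16 mm above the bench.
- stand: Black rubber stand fixed to the bench: a foot 52 mm in diameter and 4 mm high, carrying a post 26 mm in diameter that rises to 16 mm above the bench and bears the middle of the disc, so that the disc's rim overhangs all round. Origin: centre of its underside on the bench; z up.
- reader: Low white instrument fixed to the bench, 180 mm along its x, 310 mm along its y. Origin: centre of its underside on the bench; z up; the disc travels along +y. On it lies a flat dark grey sample plate, |x| < 58 mm, upper face 45 mm above the bench, reaching at least from y = -110 to +110 mm (white base, 37 mm high, beyond). White cheeks beside it (|x| 62 to 90 mm) rise to 48 mm.
- loading (a point): Point on the plate's upper face (45 mm above the bench) in the middle of its open loading end: reader x = 0, y = -82 mm, axes as the reader's. The disc counts as laid with its centre within 25 mm of this along y and 30 mm along x.
- guides (a point): Point on the plate's upper face at the start of the straight guides: reader x = 0, y = -45 mm, axes as the reader's. Guides: two fixed aluminium bars, 3 mm high above the plate, 8 mm wide, 43 mm apart, parallel to y from here for 175 mm; towards the loading end they flare out to about 72 mm apart at y = -73 mm. From 15 mm past this point the disc may not be raised over 10 mm off the plate.
- pocket_track (a point): Middle of the pocket's possible places: reader x = 0, y = 60 mm, 45 mm up, axes as the reader's. The pocket (round, white floor, 44 mm wide, 4 mm deep) lies on x = 0 within 20 mm of here along y: feel for it. A red stop on the plate, 30 mm wide, 14 mm high, begins 21.5 mm past its centre. A disc pushed slowly drops in by its weight, stays 6 mm proud and stops hard; over 20 N is too much.
- bottle: Bystander: clear glass bottle with blue cap, 70 mm in diameter, 130 mm high. Origin: centre of its underside.
- rack: Bystander: clear acrylic rack with six orange-capped tubes, 90 x 120 mm, 78 mm high. Origin: centre of its underside.
- timer: Bystander: small white timer lying flat, 60 x 70 mm, 18 mm high. Origin: centre of its underside.
- pot: Bystander: small white pot with red cap, 52 mm in diameter, 42 mm high. Origin: centre of its underside.

How it is judged:
By the outcome, as a careful person would: the job done as asked, in the order asked, and still so for the second after the job is handed in, with the robot touching nothing.
It also fails if it takes over 58 s, if anything falls off the work surface, if the arm or the gripper's body presses on something with over 40 N, if the wrist force passes 120 N, or if a joint passes its speed limit or range.

## Working session

There is one attempt and no reset: what is moved stays moved. The work goes in short steps, each a Python script; the robot and the scene stay as the last script left them, time stands still between calls to the robot, and variables do not carry over. Pictures are saved under pics/ and viewed, at most 10 in all, crops included, and the job is handed in when it is done.

```bash
mkdir -p pics
cat > h.py <<'E'
from workcell import *
import numpy as np, cv2
def shot(n,f):
    d=grab_frame(n); cv2.imwrite('pics/'+f+'.png',d['img'][:,:,::-1]); np.savez('pics/'+f+'.npz',**d); return d
def ray(d,u,v):
    K=np.array(d['mtx']); p=np.array([(u-K[0,2])/K[0,0],(v-K[1,2])/K[1,1]]); q=p.copy()
    for _ in range(20): q=p/(1+float(d['k1'])*(q@q))
    return np.array([q[0],-q[1],-1.])
def onplane(d,u,v,z):
    T=np.array(d['cam_to_world']); r=T[:3,:3]@ray(d,u,v); o=T[:3,3]; return o+r*(z-o[2])/r[2]
def bydepth(d,u,v):
    T=np.array(d['cam_to_world']); return T[:3,:3]@(ray(d,u,v)*float(d['range_z'][int(v),int(u)]))+T[:3,3]
E
python3 - <<'E'
from h import *
for n in('top','side'): d=shot(n,n+'0'); print(d['cam_to_world'].round(3),d['k1'])
print(current_clock(),current_orientation())
E
```

```text
[[ 0.026  0.994 -0.107  0.399]
 [-1.     0.028  0.01   0.059]
 [ 0.013  0.106  0.994  1.546]
 [ 0.     0.     0.     1.   ]] 0.05798482435892142
[[ 0.944  0.204 -0.26   0.137]
 [-0.33   0.615 -0.716 -1.142]
 [ 0.014  0.761  0.648  1.136]
 [ 0.     0.     0.     1.   ]] -0.10192423790455817
0.1 [-1.85824323e-01  9.82582668e-01  7.61277131e-04 -2.02845559e-04]
```

View pics/top0.png

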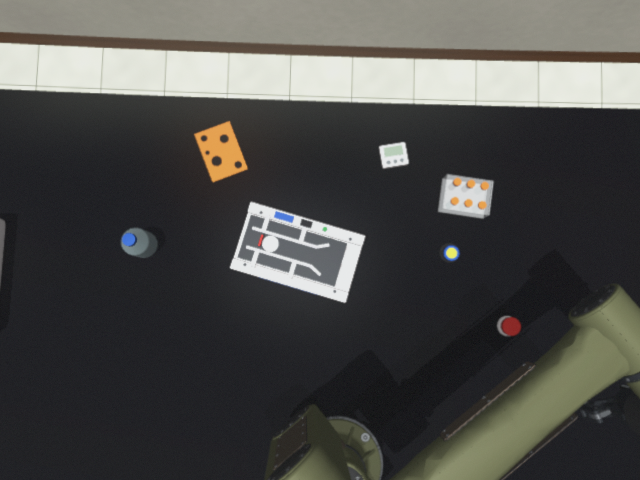

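View pics/side0.png

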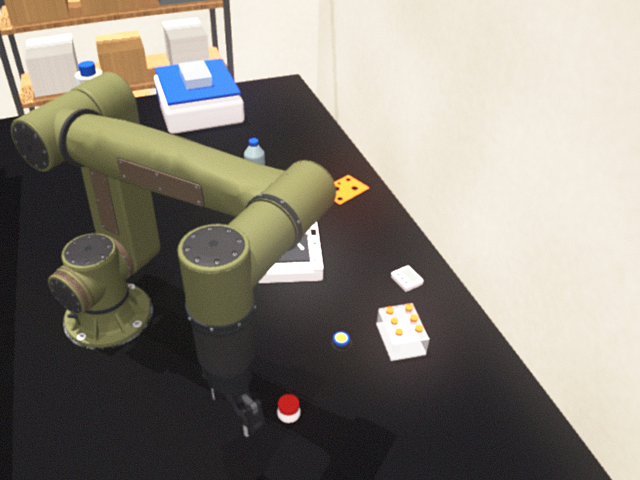

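The top view shows the disc at (451,253) and the reader centred near (297,252). Its stop and white pocket are at about (264,240) and (270,243), so reader +y runs to image left. The pot is at (509,326) and the rack at (467,195). I'll enlarge the reader.

Run:
```python
from h import *
im=cv2.imread('pics/top0.png')[190:315,220:380]; cv2.imwrite('pics/crop0.png',cv2.resize(im,None,fx=4.8,fy=4.8,interpolation=cv2.INTER_CUBIC))
d=np.load('pics/top0.npz')
print('disc',onplane(d,451,253,.026),bydepth(d,451,253))
c=[onplane(d,u,v,.048) for u,v in((251,202),(365,235),(346,302),(231,268))]
print(np.round(c,4),np.mean(c,0))
for n,u,v in(('rack',467,195),('pot',509,326),('timer',394,155),('bottle',129,241)): print(n,bydepth(d,u,v))
```

```text
disc [ 0.54064633 -0.28642709  0.026     ] [ 0.54092677 -0.28711187  0.02298914]
[[ 0.6567  0.2372  0.048 ]
 [ 0.579  -0.0596  0.048 ]
 [ 0.4059 -0.0144  0.048 ]
 [ 0.4846  0.2813  0.048 ]] [0.53157613 0.11112984 0.048     ]
rack [ 0.68984325 -0.32080108  0.05351041]
pot [ 0.35717205 -0.43016687  0.04069725]
timer [ 0.79996097 -0.13526875  0.01681188]
bottle [0.53839682 0.51521326 0.13258296]
```

View pics/crop0.png

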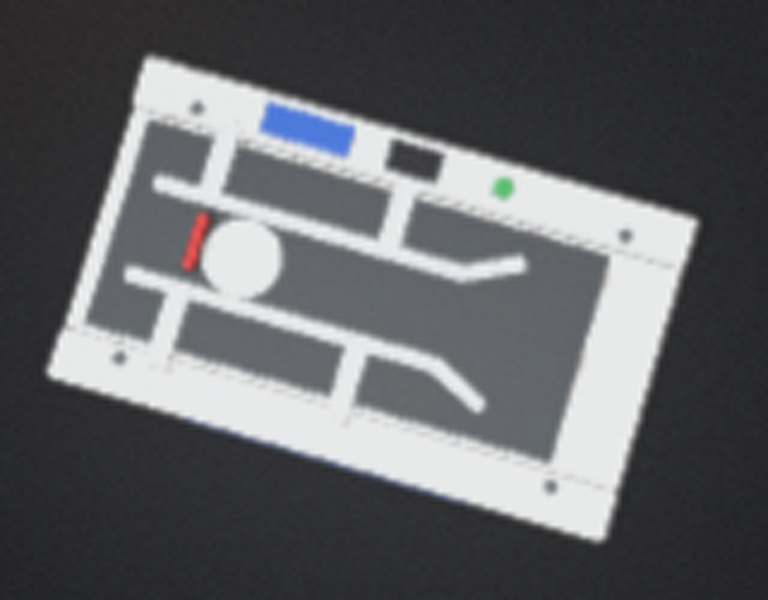

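The crop gives guide lines at (155,183)→(460,275) and (130,273)→(435,360), the pocket at (242,259), the stop face at about (200,243), and flare tips at (523,264) and (480,406). Reader yaw comes out at about -14.75°. I'll move above the disc and take a close look.

```bash
cat >> h.py <<'E'
PSI=np.radians(-14.75)
def quat(a):  # tool down, tool y at world angle a
    p=(a+np.pi/2)/2; return [np.cos(p),np.sin(p),0,0]
QA=quat(PSI+np.pi)
E
python3 - <<'E'
from h import *
d=np.load('pics/top0.npz')
f=lambda x,y,z=.048:onplane(d,220+(x+.5)/4.8-.5,190+(y+.5)/4.8-.5,z)
g=[f(155,183),f(460,275),f(130,273),f(435,360)]
print(np.round(g,4)); 
for a,b in((0,1),(2,3)): v=g[a]-g[b]; print(np.degrees(np.arctan2(-v[0],v[1])),np.linalg.norm(v))
print('pocket',f(242,259,.043),'stop',f(195,243,.059))
for q in (QA,quat(PSI)): print(solve_ik([.541,-.287,.2],q), solve_ik([.51,.03,.1],q))
goto([.541,-.287,.17],QA); set_gripper(.75,30)
d=shot('wrist','w1'); print(current_clock(),d['cam_to_world'].round(3),current_q())
E
```

```text
[[0.5897 0.2323 0.048 ]
 [0.5447 0.0674 0.048 ]
 [0.5409 0.2437 0.048 ]
 [0.4987 0.0794 0.048 ]]
-15.281567126765069 0.1709863676464083
-14.397387188167228 0.16960363381111734
pocket [0.5505711  0.18467149 0.043     ] stop [0.55681405 0.20856715 0.059     ]
[-0.16110891  0.07174164  0.06091203  0.         -1.55996672 -0.09632716] [ 0.45356196 -0.17732526 -0.36103584  0.         -1.38708575 -0.71099802]
None [ 0.45356196 -0.17732526 -0.36103584  0.         -1.38708575  2.43059463]
2.0667 [[-0.966 -0.243 -0.083  0.52 ]
 [ 0.257 -0.914 -0.315 -0.368]
 [ 0.    -0.325  0.946  0.313]
 [ 0.     0.     0.     1.   ]] [-1.61664926e-01  7.45324701e-02  9.47790779e-03 -1.04203228e-05
 -1.50568080e+00 -9.63612063e-02]
```

View pics/w1.png

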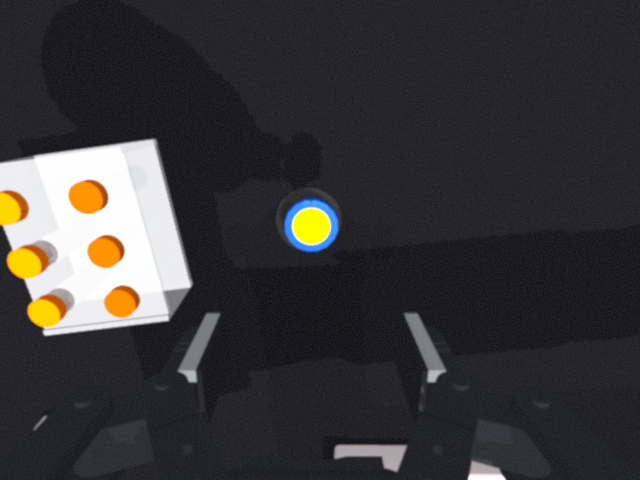

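The disc centre is at (311,226), and the nearest rack corner is at about (191,287).

Run:
```python
from h import *
d=np.load('pics/w1.npz')
p=onplane(d,311,226,.026); print('disc',p,bydepth(d,311,226),'rack',onplane(d,191,287,0.04),onplane(d,157,140,.078))
m=cv2.inRange(d['img'],(0,0,90),(120,140,255))|cv2.inRange(d['img'],(180,180,0),(255,255,120)); c=max(cv2.findContours(m[150:300,250:380],0,2)[0],key=cv2.contourArea)
(x,y),r=cv2.minEnclosingCircle(c); print(x+250,y+150,r); p=onplane(d,x+250,y+150,.026); print(p)
np.save('disc.npy',p)
movel([p[0],p[1],.07],max_speed=.12)
dd=shot('wrist','w2'); print(current_wrist_force(),current_clock())
```

```text
disc [ 0.54294736 -0.28484951  0.026     ] [ 0.54287847 -0.28510414  0.02687726] rack [ 0.63949705 -0.26629832  0.04      ] [ 0.60950536 -0.37090271  0.078     ]
310.85702896118164 224.7796630859375 28.086997985839844
[ 0.54280764 -0.28578223  0.026     ]
[-0.69875879  0.05696242  0.73285235] 3.1
```

View pics/w2.png

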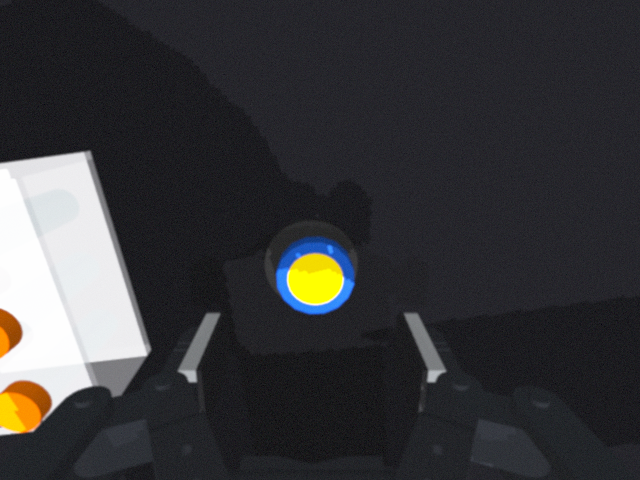

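The disc at (315,278) sits centred between the fingers, with the finger midline at about x=312, and the rack is clear. Next I grip, lift and carry it to above the loading end.

Run:
```python
from h import *
p=np.load('disc.npy')
print(movel([p[0],p[1],.016],max_speed=.08,force_limit=6),current_eef_pos())
set_gripper(0.0,30); print('w',current_gripper_width(),current_grasp_force(),current_eef_pos())
print(movel([p[0],p[1],.13],max_speed=.12),current_gripper_width(),current_grasp_force(),current_wrist_force())
c=np.array([.5312,.1112]); yr=np.array([-np.sin(PSI),np.cos(PSI)])
l=c-.09*yr; print(l); goto([*l,.15],QA)
d=shot('wrist','w3'); print(current_clock(),current_gripper_width())
```

```text
False [ 0.54314631 -0.28596413  0.01649949]
w 0.44841113727939014 30.254552364349365 [ 0.54339861 -0.28600432  0.01705542]
False 0.45338195700217016 30.186282992362976 [ 1.53168423 -0.31838743 -0.45651244]
[0.50828582 0.02416587]
6.6167 0.4499492984952325
```

View pics/w3.png

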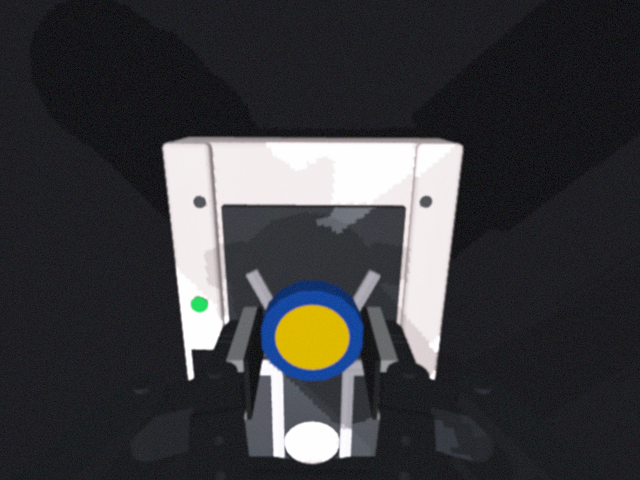

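The disc is held level at (313,336). Flare tips are at (250,271) and (377,271), the guides (row 420) are at about x=278 and 347, the pocket is at (312,442), and the reader end corners are at (163,143) and (462,143).

Run:
```python
from h import *
d=np.load('pics/w3.npz')
c=np.array([.5312,.1112]); R=np.array([[np.cos(PSI),np.sin(PSI)],[-np.sin(PSI),np.cos(PSI)]])
for n,u,v,z in(('tipL',250,271,.048),('tipR',377,271,.048),('cornL',163,143,.048),('cornR',462,143,.048),('scrL',199,202,.048),('scrR',426,202,.048),('pl',223,206,.045),('pr',404,206,.045),('gL',278,385,.048),('gR',347,385,.048),('gL2',278,448,.048),('gR2',345,448,.048),('pock',312,442,.041),('ch3L',214,142,.037)):
    p=onplane(d,u,v,z); print(n,p.round(4),(R@(p[:2]-c)*1e3).round(1))
print(R@(current_eef_pos()[:2]-c))
im=d['img'][330:470,230:400]; cv2.imwrite('pics/c3.png',cv2.resize(im[:,:,::-1],None,fx=4,fy=4,interpolation=cv2.INTER_CUBIC))
```

```text
tipL [0.5536 0.0332 0.048 ] [ 41.5 -69.7]
tipR [0.4735 0.0545 0.048 ] [-41.4 -69.5]
cornL [ 0.5781 -0.0576  0.048 ] [  88.3 -151.3]
cornR [ 0.4085 -0.0125  0.048 ] [ -87.2 -150.9]
scrL [ 0.5699 -0.0188  0.048 ] [  70.5 -115.9]
scrR [0.4348 0.0171 0.048 ] [ -69.2 -115.5]
pl [ 0.5573 -0.0121  0.045 ] [  56.6 -112.6]
pr [0.4479 0.017  0.045 ] [ -56.6 -112.3]
gL [0.5612 0.1236 0.048 ] [25.8 19.7]
gR [0.513  0.1365 0.048 ] [-24.1  19.8]
gL2 [0.5776 0.1794 0.048 ] [27.5 77.7]
gR2 [0.5278 0.1926 0.048 ] [-24.   77.9]
pock [0.5526 0.1873 0.041 ] [ 1.3 79. ]
ch3L [ 0.5517 -0.0502  0.037 ] [  60.9 -150.8]
[ 0.00038864 -0.09082436]
```

View pics/c3.png

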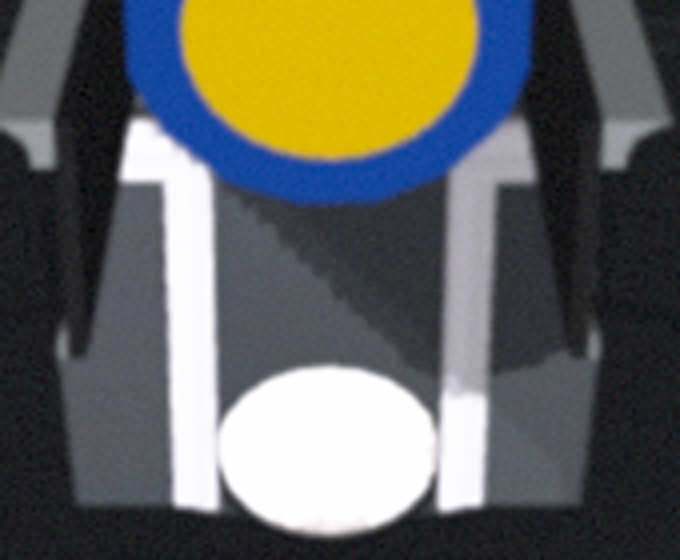

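The crop confirms the guides (at v≈445: x≈279 and 345.6). The reader is about 3.5 mm further along +y and 0.5 mm along +x than my first estimate, with yaw about -15°. I'll lay the disc at y=-90 mm, clear of the flares, then retreat behind it.

```bash
cat >> h.py <<'E'
P0=PSI; PSI=np.radians(-15.0); QA=quat(PSI+np.pi)
C=np.array([.5312,.1112])+.0005*np.array([np.cos(P0),np.sin(P0)])+.0035*np.array([-np.sin(P0),np.cos(P0)])
R=np.array([[np.cos(PSI),np.sin(PSI)],[-np.sin(PSI),np.cos(PSI)]])
W=lambda x,y,z:[*(C+R.T@np.array([x,y])),z]
inv=lambda p:(R@(np.array(p)[:2]-C)*1e3).round(1)
def disc(d,z):
    m=cv2.inRange(d['img'],(150,130,0),(255,255,120)); c=max(cv2.findContours(m,0,2)[0],key=cv2.contourArea)
    (x,y),(a,b),t=cv2.fitEllipse(c); return x,y,a,b,inv(onplane(d,x,y,z))
E
python3 - <<'E'
from h import *
movel(W(0,-.09,.06),QA,max_speed=.1); print(current_wrist_force())
print(movel(W(0,-.09,.043),max_speed=.02,force_limit=3),current_eef_pos(),inv(current_eef_pos()),current_wrist_force())
set_gripper(.66,30); print(current_gripper_width(),current_clock())
movel(W(0,-.09,.10),max_speed=.12); movel(W(0,-.135,.10),max_speed=.12)
d=shot('wrist','w4'); print(disc(d,.055),current_clock(),inv(current_eef_pos()))
E
```

```text
[ 0.80957299  0.3954232  -0.27755265]
True [0.5091387  0.02745752 0.04599974] [ -0.1 -90.1] [0.45529806 0.44806509 3.70895343]
0.6610166190472365 8.6583
(311.9618835449219, 355.5345458984375, 43.93879318237305, 51.2249641418457, array([  0.8, -89.1])) 9.8417 [  -0.  -134.9]
```

View pics/w4.png

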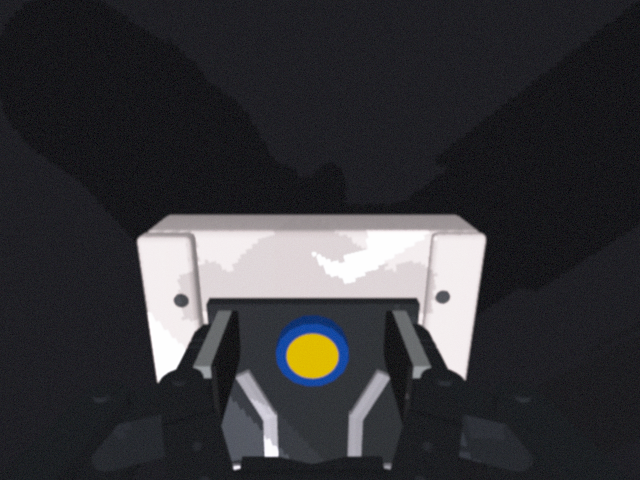

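The disc lies flat at (312,355), reader (0.8,-89) mm, between the flares. Next I close the fingers, come down behind it and push.

Run:
```python
from h import *
yr=R[1]; F=lambda:np.round(R@current_wrist_force()[:2],2).tolist()+[round(current_wrist_force()[2],2)]
set_gripper(0.0,30); goto(W(0,-.135,.07),QA); movel(W(0,-.135,.047),max_speed=.08); print(F(),current_eef_pos())
print(movel(W(0,-.06,.047),max_speed=.04,force_limit=4),F(),inv(current_eef_pos()))
d=shot('wrist','w5'); 
try: print(disc(d,.055))
except Exception as e: print(e)
print(current_clock())
```

```text
[0.53, -0.17, np.float64(0.57)] [ 0.49748076 -0.01608716  0.04677878]
False [-0.55, 0.36, np.float64(-0.05)] [  0. -60.]
(311.7586669921875, 423.7417297363281, 8.963302612304688, 15.827153205871582, array([  1. , -17.3]))
13.1833
```

View pics/w5.png

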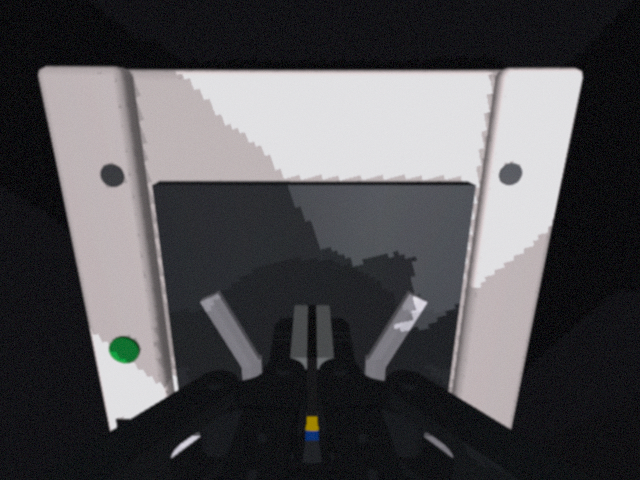

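Through the gap between the fingers the disc's yellow/blue front rim shows at (312,423–436), so it sits centred just ahead of the pusher, in the start of the guides. I'll keep pushing, then slow down over the pocket range.

Run:
```python
from h import *
F=lambda:np.round([*(R@current_wrist_force()[:2]),current_wrist_force()[2]],2)
print(movel(W(0,-.005,.047),max_speed=.035,force_limit=4),F(),inv(current_eef_pos()),current_clock())
print(movel(W(0,.058,.047),max_speed=.012,force_limit=4),F(),inv(current_eef_pos()),current_eef_pos()[2],current_clock())
dwell(.1); print(F(),inv(current_eef_pos()),current_clock())
```

```text
False [-0.25 -0.44 -0.56] [ 0.1 -5. ] 14.9083
True [ 0.58 -0.07  0.07] [-0.4 44.7] 0.04630877585885723 18.5583
[ 0.12  0.45 -0.3 ] [-0.7 44.6] 18.6583
```

Run:
```python
from h import *
F=lambda:np.round([*(R@current_wrist_force()[:2]),current_wrist_force()[2]],2)
b=np.mean([F()[1] for _ in range(3)]); y=.0446; print('b',b)
for i in range(25):
    y+=.0004; s=movel(W(0,y,.047),max_speed=.004,force_limit=8); dwell(.05); f=F()
    print(i,s,f,inv(current_eef_pos()),round(current_eef_pos()[2],4))
    if s or f[1]-b<-4: break
print(current_clock())
```

```text
b 0.45
0 False [-0.79 -1.66 -0.71] [-0.1 44.8] 0.0469
1 False [-0.44 -3.86 -0.38] [-0.1 45. ] 0.0469
19.4917
```

Run:
```python
from h import *
F=lambda:np.round([*(R@current_wrist_force()[:2]),current_wrist_force()[2]],2)
y=.0455; movel(W(0,y,.047),max_speed=.004,force_limit=8)
for i in range(8):
    dwell(.2); f=np.mean([F() for _ in range(4)],0); print(f.round(2),inv(current_eef_pos()))
    if i<2 and f[1]>-4.2: y+=.00012; movel(W(0,y,.047),max_speed=.004,force_limit=8)
print(current_clock())
movel(W(0,y-.012,.047),max_speed=.03); movel(W(0,y-.03,.11),max_speed=.12)
goto(W(0,-.02,.22),QA); d=shot('wrist','w6')
try: print(disc(d,.051))
except Exception as e: print(e)
x=disc(d,.051); print([bydepth(d,x[0]+dx,x[1])[2].round(4) for dx in(-14,-7,0,7,14)],[bydepth(d,x[0],x[1]+dy)[2].round(4) for dy in(-14,-7,7,14)])
print(current_clock(),current_wrist_force())
```

```text
[-0.95 -5.5  -0.82] [-0.1 45.1]
[ 0.98 -5.09  0.14] [-0.1 45.1]
[ 0.46 -4.66  0.87] [-0.1 45.1]
[ 0.28 -5.34  0.05] [-0.  45.1]
[-1.24 -5.07 -0.12] [-0.1 45.1]
[-0.03 -4.93 -0.02] [-0.1 45.1]
[ 0.3  -5.42 -0.53] [-0.1 45.1]
[-0.66 -4.29  0.26] [-0.1 45.1]
21.3417
(151.538330078125, 398.398681640625, 7.796882152557373, 188.7992401123047, array([150.4, 158.2]))
[np.float64(0.0005), np.float64(0.0026), np.float64(-0.0003), np.float64(-0.0005), np.float64(0.2765)] [np.float64(-0.0008), np.float64(-0.0001), np.float64(0.0019), np.float64(0.2825)]
23.175 [-0.2442045  -0.08918967 -0.33206864]
```

View pics/w6.png

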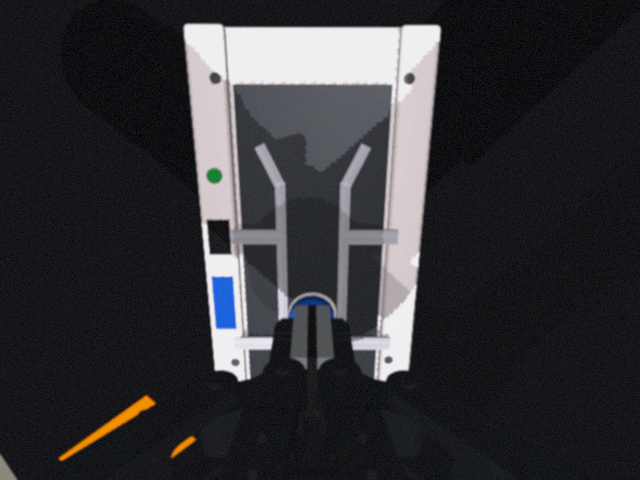

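The white crescent of pocket floor at (312,296), behind the disc, shows that it sits forward in the pocket. I'll check its height by depth from a clear pose.

Run:
```python
from h import *
goto(W(0,.14,.22),QA); d=shot('wrist','w7')
m=cv2.inRange(d['img'],(150,110,0),(255,255,120)); n,_,st,ce=cv2.connectedComponentsWithStats(m)
for s,c in zip(st[1:],ce[1:]):
    if s[4]>60: print(s,inv(onplane(d,*c,.051)))
g=lambda x,y:(lambda P:None)(0)
# depth of all pixels -> reader frame, medians over patches
K=d['range_z']; pts=np.array([[*inv(p),p[2]*1e3] for v in range(0,480,2) for u in range(180,460,2) if K[v,u]>0 for p in[bydepth(d,u,v)]])
for y in range(40,112,4):
    print(y,[ (round(float(np.median(q)),1),len(q)) if len(q:=pts[(abs(pts[:,0]-x)<3)&(abs(pts[:,1]-y)<2),2]) else None for x in(-35,-14,-7,0,7,14,35)])
print(current_clock())
```

```text
[ 292  111   37   38 1101] [ 0.9 76. ]
[   25   258   170   144 10977] [175.3 244.2]
40 [(45.8, 10), (45.9, 12), (45.9, 12), (45.7, 12), (45.4, 15), (45.3, 12), (45.6, 12)]
44 [(45.4, 11), (45.6, 11), (45.5, 12), (45.0, 11), (44.9, 15), (45.6, 12), (45.3, 12)]
48 [(45.1, 8), (45.7, 8), (45.0, 8), (45.0, 8), (45.6, 10), (45.1, 9), (45.2, 8)]
52 [(45.3, 8), (45.4, 8), (45.2, 8), (43.9, 8), (45.1, 8), (45.4, 8), (45.8, 8)]
56 [(45.8, 12), (44.6, 11), (42.2, 10), (41.8, 9), (41.4, 9), (44.6, 12), (46.0, 10)]
60 [(45.6, 12), (41.8, 12), (51.5, 12), (51.2, 11), (51.5, 14), (42.3, 12), (45.4, 12)]
64 [(45.5, 12), (51.4, 12), (52.2, 12), (51.8, 12), (51.9, 15), (51.1, 11), (45.4, 12)]
68 [(45.2, 12), (51.4, 12), (51.4, 12), (52.0, 12), (51.2, 13), (51.1, 12), (45.2, 12)]
72 [(45.8, 12), (51.2, 12), (51.6, 12), (51.7, 12), (51.5, 12), (51.5, 12), (46.0, 12)]
76 [(45.3, 8), (51.2, 12), (51.6, 12), (51.7, 12), (51.6, 12), (51.4, 12), (45.1, 8)]
80 [(45.4, 9), (51.7, 8), (51.9, 8), (51.0, 9), (51.3, 9), (52.1, 9), (45.2, 10)]
84 [(45.3, 11), (51.0, 8), (51.4, 10), (51.6, 10), (51.6, 10), (51.0, 10), (45.6, 12)]
88 [(45.3, 10), (50.7, 8), (51.2, 12), (51.3, 12), (51.1, 12), (51.1, 12), (45.4, 12)]
92 [(45.5, 8), (44.9, 7), (51.3, 10), (51.5, 12), (51.5, 11), (45.7, 8), (46.2, 8)]
96 [(48.3, 11), (46.9, 11), (58.3, 14), (57.9, 12), (58.3, 13), (47.6, 15), (48.7, 12)]
100 [(48.3, 12), (59.2, 9), (59.6, 12), (59.7, 11), (59.5, 12), (59.4, 11), (48.7, 11)]
104 [(49.3, 10), (45.2, 4), (45.7, 4), (45.5, 4), (45.3, 4), (45.3, 5), (49.0, 8)]
108 [(45.6, 9), (45.7, 11), (45.8, 12), (45.9, 11), (45.3, 12), (45.7, 12), (45.8, 8)]
23.9083
```

The disc is flat, 6 mm proud of the plate and up against the stop, and the robot is clear of everything. Handing in.

```bash
python3 -c "
from workcell import *
print(job_done())"
```

```text
the job is handed in; nothing more can be done
None
```

The blue disc is seated flat in the pocket, 6 mm proud of the plate and against the red stop; I held it there at about 5 N for over a second, released it, and handed the job in at about 24 s without going near the bystanders.

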